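# Slide the lotion tester into its rack bay and prime the pump

## Robot

A 6-joint arm with a two-finger parallel gripper is mounted at the origin on a cart in front of the work surface, level with it; the furniture and walls round the work are solid. World frame = base frame: x ahead of the robot, y to its left, z up, the work surface at z = 0. Lengths are in m, angles in rad, forces in N, time in s.
With the tool pointing down it reaches from about 0.35 to 1 m from the base axis. Payload 7.1 kg.
Tool frame: the origin (TCP) lies between the finger pads; the fingertips stand 22 mm ahead of it and the grasp point (between the pads) lies 3 mm ahead of it; z points along the fingers, y is the line along which they close (so a half turn about z gives the same grasp; the last joint's range is limited). The gripper opens to 85 mm and grips with 20 to 120 N. Pads are 22 mm wide; open, the fingers measure 114 mm over their backs; the gripper's body (76 mm by 85 mm) begins 54 mm behind the grasp point. The pads swing forward as they close: fully open they stand 13 mm farther back than shut.
Start: joints at [-1.18, 0.423, 1.63, -0, 1.089, -0.019], TCP at [0.249, -0.573, 0.253] pointing down, gripper open.
Joint ranges: [-3, 3], [-0.9, 2.11], [0.09, 2.58], [-1.31, 4.45], [0.11, 2.69], [-2.54, 2.54]. Speed limits (rad/s): [2.39, 2.39, 3.01, 3.14, 3.14, 3.14].

## Interface

Orientations are given as a rotation vector (axis times angle).
In Python, from rig import manip gives the robot as it stands. The module is installed in compiled form; this text tells all that it offers. Calls block until the motion is done:
- manip.move_to(position, orientation): joint-space move of the TCP to a pose.
- manip.servo_line(position, orientation=None, rate=0.15): straight line of the TCP; orientation=None keeps the orientation; rate is the mean speed in m/s.
- manip.set_joints(angles): joint-space move.
- manip.command_gripper(opening, f_grip=None): finger opening in m; f_grip is the grip in N (None keeps the last); returns when the fingers have stopped.
- manip.hold(seconds).
- manip.solve_ik(position, orientation): joint angles nearest the present ones, or None.
- manip.camera(name): name is "scene" or "top"; returns a dict with "image" (420x560x3 uint8, red, green, blue), "fx", "fy", "cx", "cy" (pixels), "k1" (the pictures are not rectified: a ray, as slopes to the right and down, at radius r is drawn at 1 + k1 r^2 times it, then the intrinsics apply), "cam_to_world" (4x4, takes a point from camera to world coordinates). Camera axes: x right, y down, z forward; pixel columns grow to the right and rows downward; lengths in m; the calibration is good to about 2 mm. A picture is of the moment at which its call begins. There is no depth.
A pose or a line that the arm cannot do raises manip.IKError and nothing moves.
- manip.sign_off(): hands the job in; it is judged then, once.
Readings, each from a call of its own:
- manip.get_time(): time.
- manip.get_joint_positions(): joint angles.
- manip.get_joint_vel(): joint speeds.
- manip.get_tau(): joint torques, N m.
- manip.get_position(): TCP position.
- manip.get_ee_rot(): TCP orientation.
- manip.get_contact_force(): force on the tool from outside, world axes, zero at the start.
- manip.get_torque(): the same for the moment, N m.
- manip.get_width(): finger opening in m.
- manip.get_grip_force(): force on a finger pad.
Only numpy, scipy, OpenCV 4.12 (cv2) and the standard library are available. Lean on these libraries where they do the work, as an engineer would, in place of code of your own. Each camera call takes 0.05 s, during which the arm holds its last target. There are 200 camera calls.

## Task

Push the loose pump bottle over the table top into the empty middle bay of the sage-green tester rack until it stands fully home against the back of the bay; push it gently and low on its body so that it slides upright, without gripping, lifting or tipping it, and leave its spout facing roughly out to the front of the rack. Once it is home, press its pump head all the way down to prime it, and let it come back up. Leave the two bottles in the rack, the price card and the soap where they are.

Things in the scene. Friction and masses are not known exactly. Their poses are not given: they have to be found in the camera images.
- bottle_foot (a point): The loose white pump bottle, 167 mm tall, about 0.13 kg: point on its upright axis at its underside (z = 0 on the table). Its round body is 43 mm in diameter, straight up to about 95 mm. Axes turn with it: z up, spout towards -x. Pushed more than about 25 mm above the table it may tip; it slides at about 1 N and stops when the push stops.
- tester: The same loose bottle as a whole, with its pump. Origin at its underside, 4.5 mm from its axis towards the spout (bottle_foot is the point on the axis).
- pump_top (a point): Centre of the top of the loose bottle's pump head, on the bottle's axis, 167 mm above the table when the pump is up; it moves down with the pump. The head is a disc 18 mm in diameter; the spout, 155 to 166 mm up, reaches 31 mm from the axis to one side.
- tester_pump (a joint): How far the loose bottle's pump head is pressed down: 0 when up, 0.010 (m) fully down. A spring brings it back up; fully down takes about 8.5 N.
- tester_rack: Sage-green wooden tester rack, fixed: a block 291 mm wide (along its y) and 36 mm high with three bays at 95 mm spacing, open to the front (-x), the top and the table, so that bottles slide into them on the table; the middle one is empty. Origin on the table, mid-width, at the bays' back wall; +x points into the bays. A thin brass rail runs 78 mm up, 10 mm behind the back wall.
- bay_home (a point): Point on the table where the bottle's axis stands when fully home in the empty middle bay, 22 mm in front of its back wall. Axes as the rack's: +x is the way in. The bay is 49 mm wide near the back wall; the dividers end in round noses (radius 23 mm) whose tips are 37 mm in front of the back wall, so the mouth flares widely.
- rack_bottle_0: Bottle of the same kind standing loose in the rack's left bay (at the rack's +y side); leave it alone. Origin at its underside, 4.5 mm from its axis towards the spout.
- rack_bottle_2: Bottle of the same kind standing loose in the rack's right bay (at the rack's -y side); leave it alone. Origin at its underside, 4.5 mm from its axis towards the spout.
- card: Price card: brown card 75 mm wide and 61 mm high in a small wooden block 20 x 60 x 14 mm, loose, to the right of the work; origin at the centre of its underside. Leave it alone.
- clay_soap: Green soap bar with a paper band, 53 x 78 x 25 mm, loose, to the left of the work; origin at the centre of its underside. Leave it alone.

How it is judged:
By the outcome, as a careful person would: the job done as asked, in the order asked, and still so for the second after the job is handed in, with the robot touching nothing.
It also fails if it takes over 58 s, if anything falls off the work surface, if the arm or the gripper's body presses on something with over 40 N, if the wrist force passes 120 N, or if a joint passes its speed limit or range.

## Working session

There is one attempt and no reset: what is moved stays moved. The work goes in short steps, each a Python script; the robot and the scene stay as the last script left them, time stands still between calls to the robot, and variables do not carry over. Pictures are saved under pics/ and viewed, at most 10 in all, crops included, and the job is handed in when it is done.

```bash
mkdir -p pics; ls; python3 - <<'E'
from rig import manip
import cv2,numpy as np
for n in("scene","top"):
    c=manip.camera(n); cv2.imwrite(f"pics/{n}0.png",c["image"][:,:,::-1])
    print(n,[round(float(c[k]),3) for k in("fx","fy","cx","cy","k1")]); print(np.round(c["cam_to_world"],3))
print(manip.get_ee_rot(),manip.get_time())
E
```

```text
pics
scene [507.267, 507.267, 281.35, 202.67, 0.038]
[[-0.7   -0.456  0.549 -0.163]
 [-0.714  0.463 -0.525  0.713]
 [-0.015 -0.76  -0.65   1.004]
 [ 0.     0.     0.     1.   ]]
top [410.449, 410.449, 286.38, 212.001, -0.08]
[[ 0.014 -0.997  0.072  0.509]
 [-1.    -0.014  0.005  0.003]
 [-0.004 -0.072 -0.997  0.971]
 [ 0.     0.     0.     1.   ]]
[-3.07455895e+00 -6.38925869e-01  4.09019599e-04] 0.1
```

View pics/scene0.png

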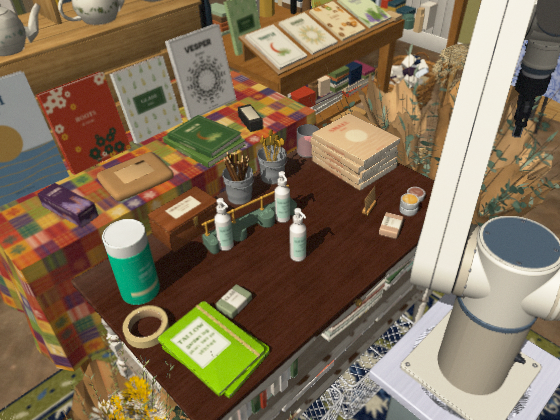

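View pics/top0.png

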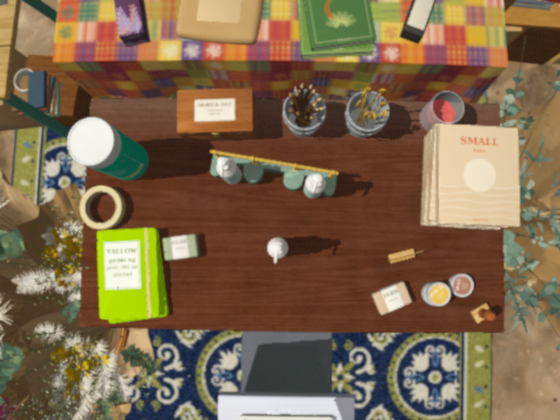

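The scene view shows the loose bottle at about (298,235) and the rack at about (240,225). The top view has the bottle at (278,247) with its spout towards the robot, and the rack bottles at (229,168) and (315,185). I'll zoom in on both.

```bash
python3 - <<'E'
import cv2,numpy as np
a=cv2.imread("pics/top0.png")[140:275,200:350]; b=cv2.imread("pics/scene0.png")[160:270,190:320]
cv2.imwrite("pics/c1.png",cv2.resize(a,None,fx=4,fy=4,interpolation=cv2.INTER_CUBIC))
cv2.imwrite("pics/c2.png",cv2.resize(b,None,fx=5,fy=5,interpolation=cv2.INTER_CUBIC))
E
```

```text
(no output)
```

View pics/c1.png

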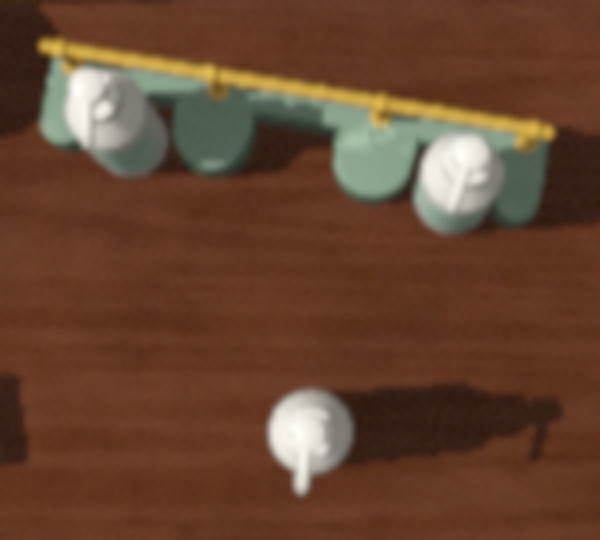

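View pics/c2.png

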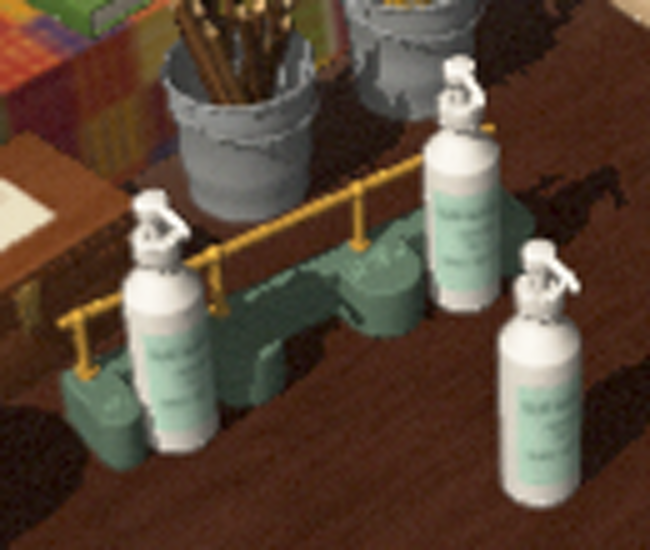

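The top crop shows the brass rail from full-image (210,151.5) to (338,173). The divider noses end near (253,183) and (293,190), and the bottle disc is at about (277.5,248) with the spout straight down. The scene crop confirms the middle bay is empty.

```bash
cat > h.py <<'E'
import cv2,numpy as np
from rig import manip
def ray(c,uv,z):
    K=np.array([[c["fx"],0,c["cx"]],[0,c["fy"],c["cy"]],[0,0,1.]])
    d=cv2.undistortPoints(np.array(uv,float).reshape(-1,1,2),K,np.array([c["k1"],0,0,0.]))[:,0]
    T=np.array(c["cam_to_world"]); w=np.c_[d,np.ones(len(d))]@T[:3,:3].T
    return T[:3,3]+w*((z-T[2,3])/w[:,2])[:,None]
def masks(c):
    h=cv2.cvtColor(c["image"],cv2.COLOR_RGB2HSV)
    white=cv2.inRange(h,(0,0,110),(180,60,255)); sage=cv2.inRange(h,(65,40,50),(95,140,200)); brass=cv2.inRange(h,(17,120,120),(30,255,255))
    return white,sage,brass
def blobs(m,roi,amin=15):
    k=np.zeros_like(m); x0,y0,x1,y1=roi; k[y0:y1,x0:x1]=m[y0:y1,x0:x1]
    cs=cv2.findContours(k,cv2.RETR_EXTERNAL,cv2.CHAIN_APPROX_NONE)[0]
    return [q for q in cs if cv2.contourArea(q)>=amin]
E
python3 - <<'E'
from h import *
c=manip.camera("top"); w,s,b=masks(c)
q=max(blobs(w,(255,225,300,270)),key=cv2.contourArea); m=np.zeros_like(w); cv2.drawContours(m,[q],-1,255,-1)
o=cv2.morphologyEx(m,cv2.MORPH_OPEN,cv2.getStructuringElement(2,(13,13)))
p=blobs(o,(0,0,560,420))[0]; (u,v),r=cv2.minEnclosingCircle(p)
B=ray(c,[(u,v)],.05)[0]; print("bottle px",u,v,r,"z50",B,"z95",ray(c,[(u,v)],.095)[0])
t=q[:,0][np.argmax(q[:,0,1])]; print("spout tip",t,ray(c,[t],.16)[0])
ys,xs=np.nonzero(b[140:185,200:350]); P=ray(c,np.c_[xs+200,ys+140],.078)
vx,vy,x0,y0=cv2.fitLine(P[:,:2].astype(np.float32),cv2.DIST_HUBER,0,.01,.01).ravel()
d=np.array([vx,vy])*np.sign(vy); tt=(P[:,:2]-[x0,y0])@d; lo,hi=np.percentile(tt,[.5,99.5])
mid=np.array([x0,y0])+d*(lo+hi)/2; n=np.array([d[1],-d[0]]); print("rail",lo,hi,"mid",mid,"n",n,"yaw",np.arctan2(n[1],n[0]))
# sage noses: coordinates at z=.036 in rack frame relative to rail line
ys,xs=np.nonzero(s[140:205,200:350]); S=ray(c,np.c_[xs+200,ys+140],.036)[:,:2]-mid
print("sage y range",np.percentile(S@d,[1,99]),"x range",np.percentile(S@n,[1,99]))
for g in (1,-1):
    k=np.abs(S@d-g*.0475)<.025; a=S[k]; e=a[(a@n)<-.022]
    print("nose",g,"tip x",(a@n).min(),"y centre",np.mean(e@d),"width",np.ptp(e@d),"x..",np.percentile(a@n,[1,5]))
H=mid-n*.032; print("bay_home est",H)
# scene check
c=manip.camera("scene"); w,s,b=masks(c)
ys,xs=np.nonzero(b[165:250,195:295]); P=ray(c,np.c_[xs+195,ys+165],.078)[:,:2]-mid
k=np.abs(P@n)<.006; print("scene rail offset",np.median((P@n)[k]),np.percentile((P@d)[k],[1,99]))
fx=ray(c,[(298,261)],0)[0];print("scene foot front edge approx",fx)
E
```

```text
bottle px 276.5 247.5 10.606701850891113 z50 [0.49623929 0.02807597 0.05      ] z95 [0.49688056 0.02683929 0.095     ]
spout tip [275 263] [0.46735704 0.02752816 0.16      ]
rail -0.14046783351634926 0.14338494542940391 mid [0.68511034 0.03671796] n [ 0.9872495  -0.15918043] yaw -0.15986045
sage y range [-0.1399248   0.09454757] x range [-0.05032286 -0.00240029]
nose 1 tip x -0.041730302426910115 y centre 0.0442543292219737 width 0.040321816379294925 x.. [-0.04166231 -0.03920115]
nose -1 tip x -0.038687206523608554 y centre -0.052208529488829966 width 0.01555987389409002 x.. [-0.0383262  -0.03688217]
bay_home est [0.65351836 0.04181173]
scene rail offset 0.0007036048816993491 [-0.14046248  0.14117487]
scene foot front edge approx [0.4816952  0.03806293 0.        ]
```

```bash
python3 - <<'E'
from h import *
mid=np.array([.68511,.03672]); n=np.array([.98725,-.15918]); d=np.array([.15918,.98725])
c=manip.camera("top"); im=c["image"].astype(int); m=((im[...,1]-im[...,0]>4)&(im.sum(2)>60)).astype(np.uint8)*255
for q in blobs(m,(200,140,350,205),40):
    k=np.zeros_like(m); cv2.drawContours(k,[q],-1,255,-1); ys,xs=np.nonzero(k)
    for z in (.036,0):
        S=ray(c,np.c_[xs,ys],z)[:,:2]-mid; print(z,len(xs),"y",np.round([np.ptp(S@d),(S@d).min(),(S@d).max()],4),"x",np.round([(S@n).min(),(S@n).max()],4))
ys,xs=np.nonzero(m[140:205,200:350]); S=ray(c,np.c_[xs+200,ys+140],.036)[:,:2]-mid
for a in np.arange(-.052,-.005,.004):
    k=np.abs(S@n-a)<.002; y=np.sort((S@d)[k]); 
    if len(y): g=np.where(np.diff(y)>.005)[0]; print(round(a,3),np.round(y[0],3),[(round(y[i],3),round(y[i+1],3)) for i in g],round(y[-1],3))
c=manip.camera("scene"); im=c["image"].astype(int); g=(im[...,1]+im[...,2]>180)
T=np.linalg.inv(c["cam_to_world"]); 
for z in (.02,.05,.08):
    X=T@[.4966,.0275,z,1]; u=X[:2]/X[2]; r2=u@u; u=u*(1+c["k1"]*r2)*c["fx"]+[c["cx"],c["cy"]]
    v=int(round(u[1])); xs=[x for x in range(280,320) if g[v,x]]; print("proj",u,"row span",xs[0],xs[-1],(xs[0]+xs[-1])/2)
E
```

```text
0.036 73 y [ 0.0408 -0.1147 -0.0739] x [-0.0567 -0.0332]
0 73 y [ 0.0423 -0.1168 -0.0744] x [-0.0524 -0.028 ]
0.036 88 y [0.0342 0.0747 0.1089] x [-0.0565 -0.0327]
0 88 y [0.0355 0.08   0.1154] x [-0.0522 -0.0275]
0.036 1262 y [ 0.2498 -0.146   0.1039] x [-0.0487  0.0027]
0 1262 y [ 0.2595 -0.1492  0.1102] x [-0.0441  0.0093]
0.036 128 y [0.0231 0.1234 0.1465] x [-0.0483 -0.0004]
0 128 y [0.024  0.1306 0.1546] x [-0.0437  0.0061]
-0.052 -0.111 [(np.float64(-0.083), np.float64(0.078))] 0.106
-0.048 -0.138 [(np.float64(-0.124), np.float64(-0.113)), (np.float64(-0.104), np.float64(-0.097)), (np.float64(-0.08), np.float64(-0.057)), (np.float64(-0.038), np.float64(0.037)), (np.float64(0.055), np.float64(0.076)), (np.float64(0.109), np.float64(0.123))] 0.135
-0.044 -0.14 [(np.float64(-0.121), np.float64(-0.115)), (np.float64(-0.112), np.float64(-0.087)), (np.float64(-0.075), np.float64(-0.063)), (np.float64(-0.033), np.float64(0.028)), (np.float64(0.058), np.float64(0.075)), (np.float64(0.093), np.float64(0.124))] 0.141
-0.04 -0.144 [(np.float64(-0.121), np.float64(-0.082)), (np.float64(-0
[... 892 characters left out ...]
0.02 -0.146 [(np.float64(-0.124), np.float64(-0.071)), (np.float64(-0.024), np.float64(0.023)), (np.float64(0.069), np.float64(0.133))] 0.145
-0.016 -0.145 [(np.float64(-0.124), np.float64(-0.072)), (np.float64(-0.023), np.float64(-0.011)), (np.float64(-0.011), np.float64(0.023)), (np.float64(0.071), np.float64(0.132))] 0.146
-0.012 -0.144 [(np.float64(-0.121), np.float64(-0.076)), (np.float64(0.09), np.float64(0.132))] 0.147
-0.008 -0.144 [(np.float64(-0.115), np.float64(-0.085)), (np.float64(0.093), np.float64(0.136))] 0.145
proj [296.79772237 250.93816868] row span 290 304 297.0
proj [296.85468633 243.01794052] row span 290 303 296.5
proj [296.91362139 234.86649102] row span 290 304 297.0
```

```bash
cat >> h.py <<'E'
from scipy.spatial.transform import Rotation as R
YAW=-.1599; N=np.array([.98725,-.15918]); D=np.array([.15918,.98725]); HOME=np.array([.6535,.0418]); BOT=np.array([.4966,.0275])
OFF=.0396; ZP=.0266
def ori(yaw,tilt):   # tilt from vertical, towards yaw
    f=np.array([np.cos(yaw),np.sin(yaw),0]); z=np.sin(tilt)*f-np.cos(tilt)*np.array([0,0,1]); y=np.array([f[1],-f[0],0])
    return R.from_matrix(np.c_[np.cross(y,z),y,z]).as_rotvec()
def cradle(axis,yaw,back=0,z=ZP):
    return [*(np.array(axis)-(OFF+back)*np.array([np.cos(yaw),np.sin(yaw)])),z], ori(yaw,np.pi/4)
E
python3 - <<'E'
from h import *
mid=HOME-.06*N
for a in [cradle(BOT,0,.06,.2),cradle(BOT,0,.03),cradle(mid,0),cradle(mid,YAW),cradle(HOME,YAW),cradle(HOME,YAW,.08,.3),([*HOME,.25],ori(YAW,0)),([*HOME,.175],ori(YAW,0))]:
    s=manip.solve_ik(*a); print(np.round(a[0],3),None if s is None else np.round(s,2))
E
```

```text
[0.397 0.028 0.2  ] None
[0.427 0.028 0.027] [ 0.07  0.88  2.53  3.2   1.05 -1.55]
[0.555 0.051 0.027] [ 0.11  0.78  2.28  3.26  0.7  -1.59]
[0.555 0.058 0.027] [ 0.21  0.78  2.25  3.56  0.68 -1.63]
[0.614 0.048 0.027] [ 0.16  0.78  2.14  3.56  0.58 -1.7 ]
[0.535 0.061 0.3  ] None
[0.654 0.042 0.25 ] [ 0.05  0.47  1.56 -0.    1.11  1.78]
[0.654 0.042 0.175] [ 0.05  0.56  1.61 -0.    0.97  1.78]
```

```bash
python3 - <<'E'
from h import *
for x,y in [(.45,-.09),(.47,-.09),(.535,.061)]:
  for z in (ZP,.1,.15,.2,.25,.3):
    s=manip.solve_ik([x,y,z],ori(0,np.pi/4)); print(x,y,z,None if s is None else np.round(s,2))
for b in (0,.02,.04,.06):
    s=manip.solve_ik(*cradle(BOT,0,b)); print(b,None if s is None else np.round(s,2))
for yaw in(.24,.12):
    s=manip.solve_ik(*cradle(BOT,yaw,.02)); print(yaw,None if s is None else np.round(s,2))
E
```

```text
0.45 -0.09 0.0266 [-0.39  0.83  2.46  2.8   0.92 -1.64]
0.45 -0.09 0.1 [-0.39  0.57  2.49  2.72  0.71 -1.52]
0.45 -0.09 0.15 [-0.39  0.38  2.48  2.59  0.54 -1.37]
0.45 -0.09 0.2 [-0.39  0.2   2.46  2.34  0.38 -1.09]
0.45 -0.09 0.25 [-0.39  0.05  2.42  1.83  0.28 -0.55]
0.45 -0.09 0.3 [-0.39 -0.08  2.37  1.19  0.29  0.11]
0.47 -0.09 0.0266 [-0.36  0.81  2.42  2.81  0.87 -1.61]
0.47 -0.09 0.1 [-0.36  0.56  2.45  2.73  0.67 -1.5 ]
0.47 -0.09 0.15 [-0.36  0.39  2.44  2.6   0.51 -1.35]
0.47 -0.09 0.2 [-0.36  0.23  2.42  2.36  0.36 -1.08]
0.47 -0.09 0.25 [-0.36  0.08  2.39  1.86  0.26 -0.55]
0.47 -0.09 0.3 [-0.36 -0.05  2.34  1.2   0.27  0.12]
0.535 0.061 0.0266 [ 0.14  0.78  2.31  3.29  0.74 -1.58]
0.535 0.061 0.1 [ 0.14  0.57  2.33  3.34  0.55 -1.64]
0.535 0.061 0.15 [ 0.14  0.42  2.33  3.4   0.41 -1.71]
0.535 0.061 0.2 [ 0.14  0.29  2.31  3.55  0.26 -1.87]
0.535 0.061 0.25 [ 0.14  0.16  2.28  4.04  0.13 -2.37]
0.535 0.061 0.3 None
0 [ 0.06  0.84  2.47  3.19  0.95 -1.56]
0.02 [ 0.06  0.86  2.51  3.2   1.02 -1.55]
0.04 [ 0.07  0.9   2.55  3.2   1.09 -1.55]
0.06 None
0.24 [-0.18  0.85  2.49  2.78  0.98 -1.67]
0.12 [-0.06  0.86  2.51  2.99  1.01 -1.62]
```

```bash
python3 - <<'E'
from h import *
manip.command_gripper(.028)
o=ori(.08,np.pi/4)
manip.move_to([.45,-.09,.25],o); manip.move_to([.45,-.09,.12],o)
print(manip.get_time(),manip.get_position())
manip.servo_line([.45,-.09,ZP],o,.1)
p,o=cradle(BOT,.08,.02); manip.servo_line(p,o,.12)
print(manip.get_time(),manip.get_position(),manip.get_contact_force(),manip.get_width())
im=cv2.hconcat([cv2.resize(manip.camera("scene")["image"][150:310,220:420],None,fx=2,fy=2),cv2.resize(manip.camera("top")["image"][150:310,180:380],None,fx=2,fy=2)])
cv2.imwrite("pics/p1.png",im[:,:,::-1])
E
```

```text
3.6667 [ 0.45044188 -0.09023774  0.12012734]
5.8417 [0.43739437 0.02248175 0.02680316] [-0.51875752 -0.35101152 -0.06415123] 0.028246873103104055
```

View pics/p1.png

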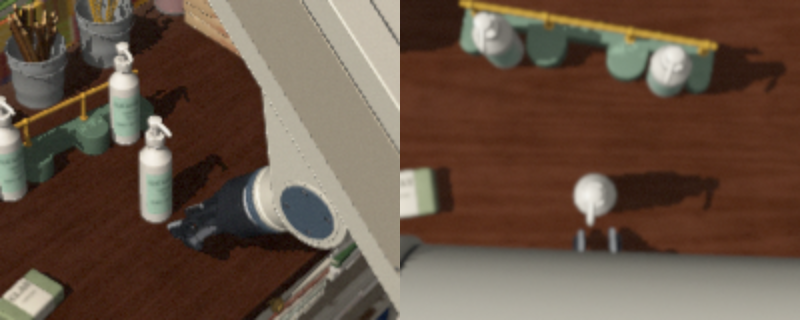

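The gripper sits low behind the bottle, with both fingertips straddling its axis just in front of it. The forearm is clear of it. Next I push.

```bash
python3 - <<'E'
from h import *
A=HOME-.065*N
for a,y,r in [(BOT-[.006,0],.08,.05),(BOT*.5+A*.5,.08,.05),(A,0,.05),(HOME-.045*N,-.08,.04),(HOME-.03*N,YAW,.04)]:
    p,o=cradle(a,y); manip.servo_line(p,o,r); print(round(manip.get_time(),1),np.round(manip.get_contact_force(),2))
im=cv2.hconcat([cv2.resize(manip.camera("scene")["image"][150:310,180:380],None,fx=2,fy=2),cv2.resize(manip.camera("top")["image"][120:280,180:380],None,fx=2,fy=2)])
cv2.imwrite("pics/p2.png",im[:,:,::-1])
E
```

```text
6.4 [ 0.14 -0.29  0.33]
7.6 [ 0.15  0.82 -0.32]
8.7 [ 0.74 -1.19 -0.14]
9.4 [ 0.19  0.19 -0.2 ]
9.9 [-0.26  0.4  -0.12]
```

View pics/p2.png

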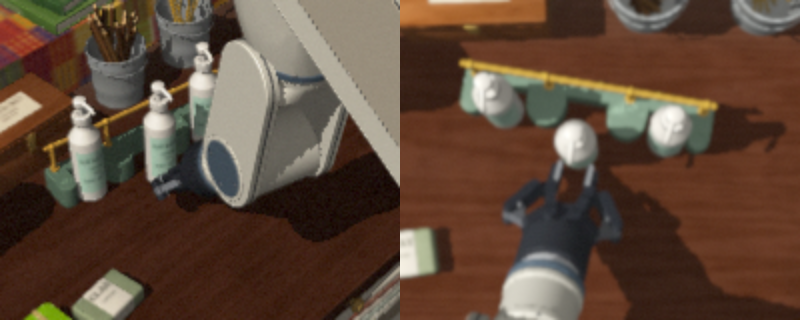

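The bottle is upright in the finger cradle at the bay mouth, at about full top-image (268,191), and the neighbours have not moved. I'll ease it home while watching the force.

```bash
python3 - <<'E'
from h import *
p,o=cradle(HOME-.008*N,YAW); manip.servo_line(p,o,.03)
for s in np.arange(-.0065,.008,.001):
    p,o=cradle(HOME+s*N,YAW); manip.servo_line(p,o,.015); manip.hold(.1)
    f=np.mean([manip.get_contact_force() for _ in range(5)],0); print(round(s,4),np.round([f[:2]@N,f[:2]@D,f[2]],2))
    if f[:2]@N<-4: break
print(manip.get_time(),manip.get_position())
im=cv2.hconcat([cv2.resize(manip.camera("scene")["image"][150:310,180:380],None,fx=2,fy=2),cv2.resize(manip.camera("top")["image"][120:280,180:380],None,fx=2,fy=2)])
cv2.imwrite("pics/p3.png",im[:,:,::-1])
E
```

```text
-0.0065 [-0.65  0.79 -0.43]
-0.0055 [-0.17  0.1  -0.34]
-0.0045 [-0.48 -0.72 -0.06]
-0.0035 [-0.55  0.91  0.2 ]
-0.0025 [-0.93 -0.1  -0.78]
-0.0015 [-0.31 -0.27 -0.86]
-0.0005 [ 0.66 -0.56 -0.52]
0.0005 [-0.68  0.25 -0.6 ]
0.0015 [-0.58 -1.07  0.12]
0.0025 [ 0.47 -0.23  0.21]
0.0035 [-0.   -0.31 -0.42]
0.0045 [-1.52  0.61  0.66]
0.0055 [-5.05  0.84  2.83]
15.4417 [0.61910999 0.04723708 0.02627563]
```

View pics/p3.png

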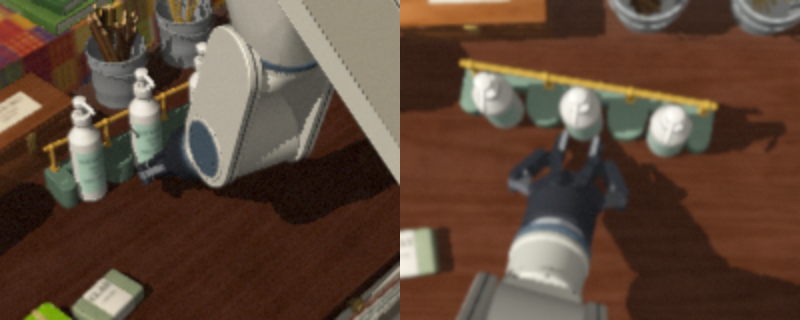

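```bash
python3 - <<'E'
from h import *
p,o=cradle(HOME,YAW,.10); manip.servo_line(p,o,.08)
p[2]=.2; manip.servo_line(p,o,.15); 
manip.command_gripper(0)
manip.move_to([.45,-.12,.30],ori(YAW,0))
print(manip.get_time(),manip.get_position(),manip.get_joint_positions().__repr__())
c=manip.camera("top"); s=manip.camera("scene")
np.savez("st.npz",top=c["image"],scene=s["image"])
im=cv2.hconcat([cv2.resize(s["image"][150:290,180:310],None,fx=3,fy=3),cv2.resize(c["image"][130:270,200:330],None,fx=3,fy=3)])
cv2.imwrite("pics/p4.png",im[:,:,::-1])
w=masks(c)[0]
for roi in [(255,145,290,200)]:
    for q in blobs(w,roi): print(cv2.contourArea(q),cv2.boundingRect(q))
# axis in scene at body: expected projection for home
for nm,cc in(("top",c),("scene",s)):
  T=np.linalg.inv(cc["cam_to_world"])
  for z in (0,.05,.095,.167):
    X=T@[*HOME,z,1]; u=X[:2]/X[2]; u=u*(1+cc["k1"]*(u@u))*cc["fx"]+[cc["cx"],cc["cy"]]; print(nm,z,np.round(u,1))
E
```

```text
22.1167 [ 0.44994333 -0.1198014   0.29989565] array([-2.85962195e-01,  1.26123058e-01,  1.92333706e+00,  3.39105123e-04,
        1.09239532e+00,  1.44433963e+00])
365.0 (259, 163, 31, 26)
top 0 [272.4 181. ]
top 0.05 [271.6 177.7]
top 0.095 [270.7 174.5]
top 0.167 [269.2 168.6]
scene 0 [254.  230.5]
scene 0.05 [253.1 217.6]
scene 0.095 [252.3 205.4]
scene 0.167 [250.9 184.9]
```

View pics/p4.png

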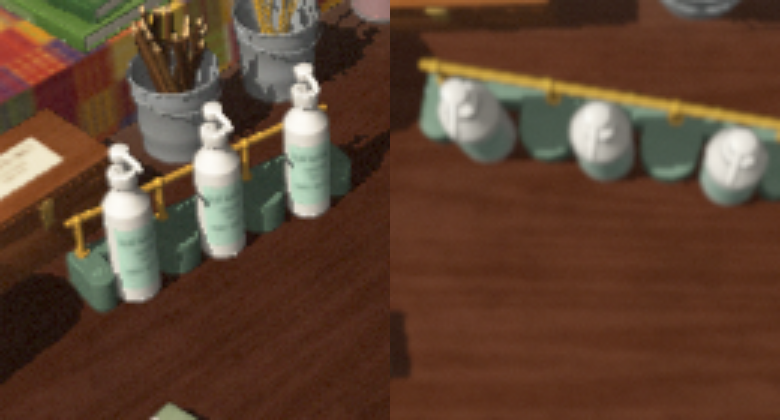

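All three bottles stand upright in a row against the back wall. The loose one's shoulder is at about top-image (271,174), which matches the predicted home of (270.7,174.5), and its spout faces front. Next is the pump press.

```bash
python3 - <<'E'
from h import *
o=ori(YAW,0)
manip.move_to([*HOME,.25],o); manip.hold(.2); f0=np.mean([manip.get_contact_force() for _ in range(5)],0)
manip.servo_line([*HOME,.193],o,.06)
for z in np.arange(.191,.1725,-.001):
    manip.servo_line([*HOME,z],o,.02); manip.hold(.05)
    f=np.mean([manip.get_contact_force() for _ in range(5)],0)-f0; print(round(z,4),round(manip.get_position()[2],4),np.round(f,1))
    if f[2]>16: break
manip.hold(.4); print(manip.get_position(),manip.get_contact_force()-f0)
s=manip.camera("scene")
manip.servo_line([*HOME,.195],o,.03); manip.servo_line([*HOME,.26],o,.1); manip.move_to([.45,-.12,.30],o)
print(manip.get_time())
c=manip.camera("top"); t=manip.camera("scene"); old=np.load("st.npz")
print("diff",[ (np.abs(a.astype(int)-b)[150:265,190:310].max(2)>40).sum() for a,b in((c["image"],old["top"]),(t["image"],old["scene"]))])
im=cv2.hconcat([cv2.resize(a["image"][y:y+140,x:x+88],None,fx=3,fy=3) for a,y,x in((s,140,200),(t,140,200),(c,130,220))])
cv2.imwrite("pics/p5.png",im[:,:,::-1])
E
```

```text
0.191 0.1912 [ 0.1 -0.5 -1. ]
0.19 0.19 [-1.1 -0.  -1.6]
0.189 0.189 [-1.5 -0.4 -0.7]
0.188 0.188 [-1.6  0.2 -0.6]
0.187 0.187 [-1.2 -1.1  1.7]
0.186 0.186 [-1.  -0.2  1.5]
0.185 0.185 [-0.5 -0.   2.8]
0.184 0.184 [-1.2  0.3  4. ]
0.183 0.1831 [-1.  -0.1  4.1]
0.182 0.1822 [-1.3  0.4  5.7]
0.181 0.1813 [-1.1  0.1  5.8]
0.18 0.1805 [-1.5 -0.3  6. ]
0.179 0.1796 [-1.1 -0.3  6. ]
0.178 0.1794 [-3.5 -0.7 11.5]
0.177 0.1793 [-3.7  0.5 16. ]
[0.65460972 0.04198672 0.17933511] [-3.54589    -0.1368817  15.89455913]
32.075
diff [np.int64(0), np.int64(9)]
```

View pics/p5.png

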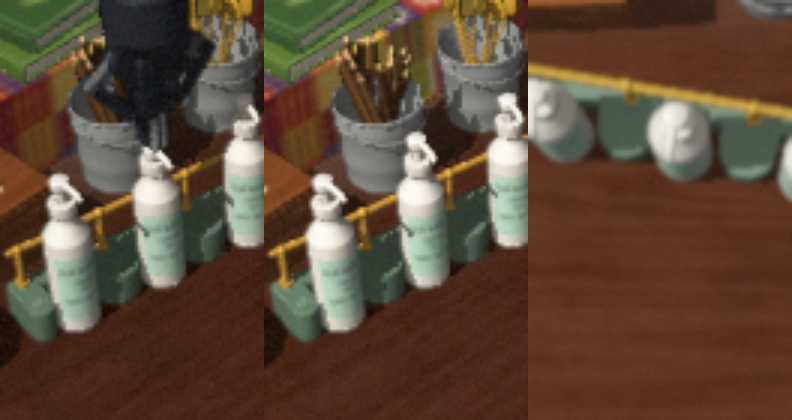

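The head was driven hard to its stop (TCP at 0.1793, so tip at 157 mm, a 10 mm stroke) and came back up. The bottle stands unchanged in its bay.

```bash
python3 -c "
from rig import manip
print(manip.sign_off())"
```

```text
the job is handed in; nothing more can be done
None
```

The pump bottle is fully home in the middle bay with its spout facing front, its pump was pressed through the full 10 mm and came back up, and the job is handed in at about 32 s.

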